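# Turn the heater dial up one click and start it

## Task

Turn the wide knurled heater dial clockwise with the fingertips, by friction, until it clicks into the next notch (one click, not two). Then push the round start button all the way in and let it come back out. Do not turn the small knurled timer knob, and do not pick up or push aside anything else on the bench.

Things in the scene. Friction and masses are not known exactly. Their poses are not given: they have to be found in the camera images.
- dial_top (a point): Centre of the flat top of the heater dial: black knurled disc 104 mm across, 18 mm thick, turning about a vertical axis on a grey box 144 x 124 mm; top 74 mm above the bench, 26 mm above the box lid. A white pointer line runs outward on it; three white ticks on the lid (thin, medium, thick, 40 degrees apart clockwise) mark the notches. z up; turns with the dial.
- dial (a joint): Dial angle, rad, growing clockwise from above: notches at 0, 0.70, 1.40; starts at 0 (thin tick). A spring detent resists with up to 0.12 N m and beyond half-way pulls the dial into the next notch; short of that it springs back. Sprung seat: the dial sinks up to 6 mm (7 N at 2 mm, 12 N at 4, 16 N at 6). Pressed 4 to 6 mm down by tips 25 to 45 mm off the axis and carried round it, it turns along.
- start_top (a point): Centre of the top of the start button: plain black round push button, 36 mm across, in a steel housing on a grey box 100 x 100 mm; it moves straight down 6 mm against a spring (5 N at the bottom) and comes back up when let go. z axis up.
- start (a joint): Push of the start button in m: 0 out, 0.006 fully in.
- timer_mark (a point): Outer end of the white line on top of the timer knob, 22 mm from its axis, 78 mm above the bench. The timer is the small tall knurled knob, 48 mm across, 28 mm high, on a grey box 100 x 100 mm; it turns easily and must not be turned. The three boxes stand in a row about 170 mm apart on a steel plate, in any order.
- socket_mid (a point): Middle of a loose steel socket, 20 mm across and 34 mm high, standing between two of the boxes; to be left alone.
- bolt_mid (a point): Middle of a loose steel bolt 60 mm long lying between two of the boxes; to be left alone.
- tape_mid (a point): Middle of a loose roll of brown tape, 90 mm across and 24 mm high, on the bench on the robot's side of the boxes; to be left alone.
- driver_mid (a point): Middle of a loose screwdriver lying on the bench on the robot's side of the boxes; to be left alone.
- measure_mid (a point): Middle of a loose grey tape measure, 70 x 40 mm and 65 mm high, behind the boxes; to be left alone.
- screw_jar_mid (a point): Middle of a loose jar of screws, 64 mm across and 85 mm high, behind the boxes; to be left alone.
- screw_box_mid (a point): Middle of a loose cardboard box of screws, 70 x 100 mm and 45 mm high, behind the boxes; to be left alone.

How it is judged:
On the way, in this order (a step that is already met when the one before it is completed fails the run):
1. the dial sits in the second notch (0.70 rad, within 0.12) (value of joint dial between 0.58 and 0.82 rad), for 0.3 s.
2. the start button is pushed in (at least 5 of its 6 mm) (value of joint start above 0.005 m), for 0.1 s.
At the end, for the whole second after the job is handed in: The dial rests in the second notch (0.70 rad, within 0.12), the start button has been pushed in after that and is out again, the timer knob is as it was (mark within 8 mm) and the loose things are where they stood (within 20 mm) (all of step 1 and velocity of joint dial between -0.1 and 0.1 rad/s and value of joint start below 0.0015 m and distance of timer_mark from where it was at the start of the episode below 0.008 m and distance of each of socket_mid, bolt_mid, tape_mid, driver_mid, measure_mid, screw_jar_mid, screw_box_mid from where it was at the start of the episode below 0.02 m); the robot touches nothing.
It fails at once if the arm or the gripper's body, not the fingers, pushes the dial (over 3 N) (contact force between the arm and dial above 3 N).
It fails at once if the dial is turned past the second notch (beyond 1.0 rad) (value of joint dial above 1 rad).
It fails at once if the start button is pushed (over 3 mm) while the dial is not in the second notch (value of joint start above 0.003 m and not (value of joint dial between 0.58 and 0.82 rad)).
It fails at once if the timer knob is turned (mark moved over 8 mm) (distance of timer_mark from where it was at the start of the episode above 0.008 m).
It fails at once if a loose thing on the bench is lifted, carried or shoved (over 20 mm) (distance of any of socket_mid, bolt_mid, tape_mid, driver_mid, measure_mid, screw_jar_mid, screw_box_mid from where it was at the start of the episode above 0.02 m).
It also fails if it takes over 48 s, if anything falls off the work surface, if the arm or the gripper's body presses on something with over 40 N, if the wrist force passes 120 N, or if a joint passes its speed limit or range.

## Robot

A 6-joint arm with a two-finger parallel gripper is mounted at the origin on the work surface. World frame = base frame: x ahead of the robot, y to its left, z up, the work surface at z = 0. Lengths are in m, angles in rad, forces in N, time in s.
With the tool pointing down it reaches from about 0.3 to 0.75 m from the base axis. Payload 8.5 kg.
Tool frame: the origin (TCP) lies midway between the tips of the shut fingers; the grasp point (between the pads) lies 19 mm behind it; z points along the fingers, x is the direction in which the jaws open and shut, and the axes are right-handed (so a half turn about z gives the same grasp; the last joint's range is limited). The gripper opens to 88 mm and grips with 3 to 60 N. Pads are 18 mm wide; open, the fingers measure 123 mm over their backs; the gripper's body (75 mm by 187 mm) begins 45 mm behind the grasp point.
Start: joints at [1.085, 0.381, 1.297, -0, 1.464, -0.215], TCP at [0.147, 0.53, 0.239] pointing down, gripper open.
Joint ranges: [-3.11, 3.11], [-0.89, 2.33], [0.22, 2.48], [-1.42, 4.56], [0.17, 2.85], [-2.88, 2.88]. Speed limits (rad/s): [2.39, 2.39, 3.14, 3.14, 3.14, 3.14].

## Interface

Orientations are given as [roll, pitch, yaw] about the fixed x, y, z axes, in that order (R = Rz(yaw) Ry(pitch) Rx(roll)).
In Python, from station import manip, get_image gives the robot as it stands.
- The arm moves only by the shell command python3 -m inch 'ROWS' [FORCE]. ROWS is JSON, a list of rows, each a list of 7 numbers: the turn, a rotation vector about the tool's x, y, z in degrees, then the shift along the tool's x, y, z in m, then the closure, from 0 (fully open) to 1 (shut). A call has 1 to 12 rows; each row is the pose to reach, as a shift and turn from the pose measured when the call began, along the tool's axes at that moment; what a row does not reach only later rows make up. A row lasts 1/10 s, in which the tool goes at most 50 mm and 8.59 degrees, less where a joint would pass 70% of its speed; a pose out of reach is approached as far as the arm can. A call with a gripper value outside its range is refused whole. The fingers move at their own pace and stop on an object; FORCE is the grip in N (left out, the last holds). Time passes only in rows, so rows that repeat a pose let the fingers close. It gives the time, the measured TCP pose, the force and the opening at its end, in the units of the state.
- manip.get_obs(): the state, without advancing time (a new reading comes with each control period).
- get_image(name): name is "side" or "top" or "wrist"; returns a dict with "pixels" (384x512x3 uint8, red, green, blue), "z_map" (384x512 float32, m along the optical axis (not along the pixel's ray), 0 where there is no reading), "fov_y" (degrees; the focal length in pixels is half the picture's height over the tangent of half this angle, whatever the lens; pixels are square), "cx", "cy" (the principal point, pixels), "k1" (the pictures are not rectified: a ray, as slopes to the right and down, at radius r is drawn at 1 + k1 r^2 times it, then the intrinsics apply), "R" (3x3) and "t" (3): a world point X has camera coordinates R X + t; the wrist camera has in their place "hand_eye" (4x4, takes a point from camera to tool coordinates, whose origin is the TCP and whose axes are the tool frame's). Camera axes: x right, y down, z forward; pixel columns grow to the right and rows downward; lengths in m; the calibration is good to about 2 mm. A picture is of the moment at which its call begins: read the wrist's pose just before it.
- manip.finish_job(): hands the job in, once; it reports no verdict.
The state is a dict: "t": time; "joint_positions": joint angles; "dq": joint speeds; "tau": joint torques, N m; "ee_pos": TCP position; "tcp_rot": TCP orientation; "contact_force": force on the tool from outside, world axes, zero at the start; "moment": the same for the moment, N m; "grip_width": finger opening in m.
Only numpy, scipy, OpenCV 4.12 (cv2) and the standard library are available. Lean on these libraries where they do the work, as an engineer would, in place of code of your own. Each camera call takes 0.05 s, during which the arm holds its last target.

## Working session

There is one attempt and no reset: what is moved stays moved. The work goes in short steps, Python scripts to look and compute and a shell command to move; the robot and the scene stay as the last step left them, time stands still between calls to the robot, and variables do not carry over. Pictures are saved under pics/ and viewed, and the job is handed in when it is done.

```bash
ls; mkdir -p pics
cat > h.py <<'E'
import numpy as np, cv2
from station import manip, get_image
def grab(n):
    o=manip.get_obs(); im=get_image(n); return o,im
def save(im,f): cv2.imwrite('pics/'+f,cv2.cvtColor(im['pixels'],cv2.COLOR_RGB2BGR))
E
python3 - <<'E'
from h import *
for n in ['top','side','wrist']:
    o,im=grab(n); save(im,n+'0.png'); print(n,{k:(v if not hasattr(v,'shape') or v.size<20 else v.shape) for k,v in im.items()})
print(o)
E
```

```text
pics
top {'pixels': (384, 512, 3), 'z_map': (384, 512), 'fov_y': 57.13752823343483, 'cx': 257.18579791933706, 'cy': 187.8776549764699, 'k1': -0.05466851538944838, 'R': array([[-0.01743684, -0.99978001, -0.01165706],
       [-0.99680666,  0.01829129, -0.07772972],
       [ 0.07792584,  0.01026448, -0.99690632]]), 't': array([0.06076074, 0.57052048, 0.68640336])}
side {'pixels': (384, 512, 3), 'z_map': (384, 512), 'fov_y': 49.830906255337, 'cx': 253.671530798503, 'cy': 202.16064513258394, 'k1': 0.019114446367136762, 'R': array([[ 0.71132626, -0.7028383 , -0.00576906],
       [-0.52766026, -0.52857443, -0.66496896],
       [ 0.46431628,  0.47605398, -0.74684871]]), 't': array([-0.39140213,  0.39483794,  0.55007382])}
wrist {'pixels': (384, 512, 3), 'z_map': (384, 512), 'fov_y': 71.00892859349092, 'cx': 258.06135578929366, 'cy': 190.8508756373777, 'k1': -0.05875115942030368, 'hand_eye': array([[ 9.99999695e-01,  5.49459349e-05,  7.78563547e-04,
        -3.42121604e-04],
       [-2.56937564e-04,  9.65093686e-01,  2.61904776e-01,
        -6.70899572e-02],
       [-7.36996161e-04, -2.61904896e-01,  9.65093406e-01,
        -1.45401306e-01],
       [ 0.00000000e+00,  0.00000000e+00,  0.00000000e+00,
         1.00000000e+00]])}
{'t': 0.1, 'joint_positions': array([ 1.08471788e+00,  3.81130787e-01,  1.29814861e+00, -3.19631804e-05,
        1.46360593e+00, -2.15314304e-01]), 'dq': array([-0.00025462, -0.00140287, -0.00307594, -0.0009834 , -0.00215865,
       -0.00235984]), 'tau': array([ 3.94748306e-03, -4.38649392e+01, -2.24911344e+01,  7.14496546e-02,
        3.42125574e-02, -8.60478963e-05]), 'ee_pos': array([0.14700535, 0.52973044, 0.23821061]), 'tcp_rot': array([-3.14134751e+00,  1.26961147e-03,  1.30003578e+00]), 'contact_force': array([ 0.26050517,  0.17964723, -0.12506443]), 'moment': array([ 1.30228927e-02,  8.79771167e-02, -1.13605208e-05]), 'grip_width': 0.08818777899746226}
```

View pics/top0.png

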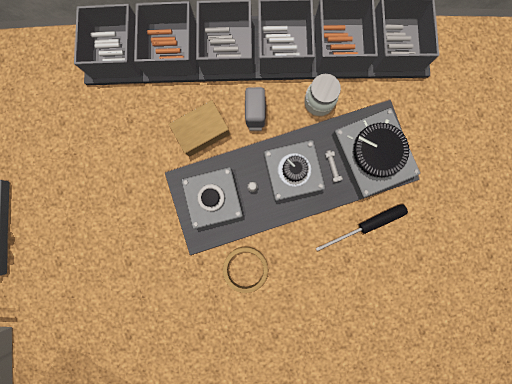

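View pics/side0.png

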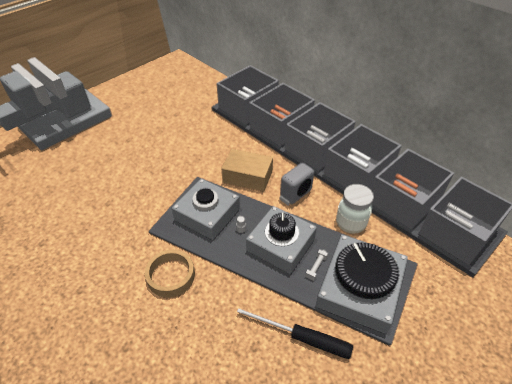

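View pics/wrist0.png

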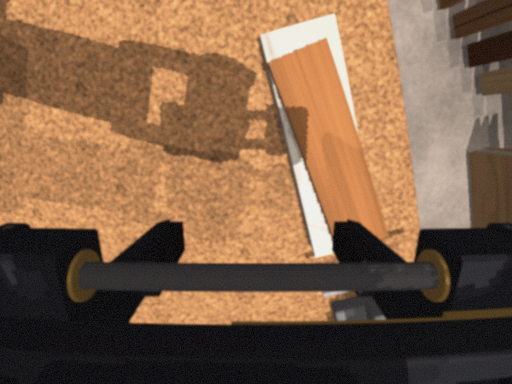

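The top picture shows the dial at about (382,150), the timer at (295,169) and the start button at (211,198). The socket is at (252,187), the bolt at (334,167) and the driver at (365,228). The dial's pointer runs up-left from its centre. The side view agrees. The wrist camera doesn't see the panel yet.

```bash
cat >> h.py <<'E'
from scipy.spatial.transform import Rotation as Ro
def cam(im,o=None):
    f=im['pixels'].shape[0]/2/np.tan(np.radians(im['fov_y'])/2)
    K=np.array([[f,0,im['cx']],[0,f,im['cy']],[0,0,1]]); D=np.array([im['k1'],0,0,0.])
    if 'R' in im: R=im['R'];t=np.array(im['t'])
    else:
        T=np.eye(4);T[:3,:3]=Ro.from_euler('xyz',o['tcp_rot']).as_matrix();T[:3,3]=o['ee_pos']
        W=np.linalg.inv(T@im['hand_eye']);R=W[:3,:3];t=W[:3,3]
    return K,D,R,t
def onplane(im,uv,z,o=None):
    K,D,R,t=cam(im,o); p=cv2.undistortPoints(np.array(uv,float).reshape(-1,1,2),K,D)[:,0]
    d=np.c_[p,np.ones(len(p))]@R; c=-R.T@t; s=(z-c[2])/d[:,2]; return c+s[:,None]*d
def bydepth(im,uv,o=None):
    K,D,R,t=cam(im,o); out=[]
    for u,v in uv:
        p=cv2.undistortPoints(np.array([[[u,v]]],float),K,D)[0,0]; z=im['z_map'][int(round(v)),int(round(u))]
        out.append(R.T@(np.r_[p,1]*z-t))
    return np.array(out)
def proj(im,X,o=None):
    K,D,R,t=cam(im,o); return cv2.projectPoints(np.array(X,float).reshape(-1,3),cv2.Rodrigues(R)[0],t,K,D)[0][:,0]
def dark(im,x0,y0,x1,y1,th=60):
    g=im['pixels'].max(2); m=np.zeros(g.shape,np.uint8); m[y0:y1,x0:x1]=(g[y0:y1,x0:x1]<th)
    n,l,s,c=cv2.connectedComponentsWithStats(m); i=1+np.argmax(s[1:,4]); 
    cs,_=cv2.findContours((l==i).astype(np.uint8),cv2.RETR_EXTERNAL,cv2.CHAIN_APPROX_NONE); return max(cs,key=cv2.contourArea)[:,0]
E
python3 - <<'E'
from h import *
np.set_printoptions(precision=4,suppress=True)
for n,boxes in [('top',dict(dial=(335,115,425,190),start=(196,184,226,212),timer=(275,150,315,190))),('side',dict(dial=(325,235,410,305),start=(185,180,225,215),timer=(260,205,305,255)))]:
    o,im=grab(n)
    for k,b in boxes.items():
        c=dark(im,*b,th=60 if k!='timer' else 70); h=cv2.convexHull(c)[:,0]
        z={'dial':.074,'start':.065,'timer':.078}[k]
        P=onplane(im,h,z); e=cv2.minEnclosingCircle(P[:,:2].astype(np.float32))
        ctr=cv2.fitEllipse(h.astype(np.float32))
        print(n,k,'circ',e,'px',ctr[0],'ell@z',onplane(im,[ctr[0]],z),'depthpt',bydepth(im,[ctr[0]]))
    if n=='top':
        cv2.imwrite('pics/topz.png',cv2.resize(im['pixels'][100:210,190:430,::-1],None,fx=3.3,fy=3.3,interpolation=cv2.INTER_CUBIC))
    else: cv2.imwrite('pics/sidez.png',cv2.resize(im['pixels'][170:335,150:420,::-1],None,fx=2.9,fy=2.9,interpolation=cv2.INTER_CUBIC))
E
```

```text
top dial circ ((0.6359724998474121, -0.1842159926891327), 0.05412176996469498) px (380.7457275390625, 149.9464569091797) ell@z [[ 0.635  -0.1843  0.074 ]] depthpt [[ 0.6351 -0.1846  0.0732]]
top start circ ((0.5518622994422913, 0.13975407183170319), 0.01729542389512062) px (209.92539978027344, 197.31739807128906) ell@z [[0.5519 0.1398 0.065 ]] depthpt [[0.5517 0.1391 0.0699]]
top timer circ ((0.6043837666511536, -0.021697765216231346), 0.011918441392481327) px (295.50653076171875, 167.25384521484375) ell@z [[ 0.6044 -0.022   0.078 ]] depthpt [[ 0.6043 -0.022   0.0781]]
side dial circ ((0.6301564574241638, -0.19018684327602386), 0.05552469938993454) px (366.33575439453125, 271.04962158203125) ell@z [[ 0.6276 -0.1914  0.074 ]] depthpt [[ 0.6279 -0.1913  0.0735]]
side start circ ((0.5512205958366394, 0.13918249309062958), 0.01988801918923855) px (204.92628479003906, 195.82269287109375) ell@z [[0.5513 0.1387 0.065 ]] depthpt [[0.5484 0.1345 0.0705]]
side timer circ ((0.591570258140564, -0.030528882518410683), 0.02808365598320961) px (281.7023620605469, 227.14321899414062) ell@z [[ 0.5934 -0.0296  0.078 ]] depthpt [[ 0.5932 -0.0298  0.0783]]
```

View pics/topz.png

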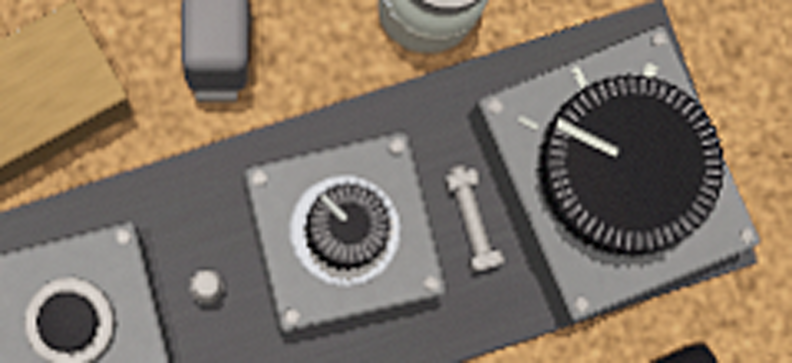

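View pics/sidez.png

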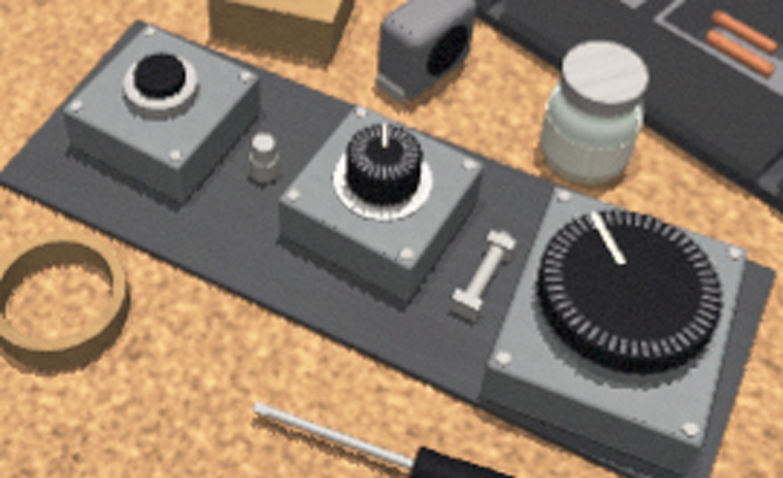

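```bash
cat >> h.py <<'E'
def cloud(im,o=None):
    K,D,R,t=cam(im,o); H,W=im['z_map'].shape; u,v=np.meshgrid(np.arange(W),np.arange(H))
    p=cv2.undistortPoints(np.stack([u,v],-1).reshape(-1,1,2).astype(float),K,D)[:,0]
    z=im['z_map'].reshape(-1); P=(np.c_[p,np.ones(len(p))]*z[:,None]-t)@R
    P[z==0]=np.nan; return P.reshape(H,W,3)
def topc(im,c,r,z,o=None,tol=.003):
    P=cloud(im,o); m=(np.hypot(P[...,0]-c[0],P[...,1]-c[1])<r)&(abs(P[...,2]-z)<tol)
    q=P[m]; return len(q), cv2.minEnclosingCircle(q[:,:2].astype(np.float32)), q.mean(0), np.median(q[:,2])
def toolshift(o,X,yaw=None):
    R=Ro.from_euler('xyz',o['tcp_rot']); return R.inv().apply(np.array(X)-o['ee_pos'])
E
python3 - <<'E'
from h import *
np.set_printoptions(precision=4,suppress=True)
for n in ['top','side']:
    o,im=grab(n)
    print(n,'dial',topc(im,(.635,-.185),.07,.074)); print('start',topc(im,(.5517,.1395),.025,.070,tol=.004)); print('timer',topc(im,(.6,-.025),.035,.078))
print(toolshift(o,[.62,-.18,.20]), o['t'])
E
```

```text
top dial (2247, ((0.6369984745979309, -0.18696650862693787), 0.05251744017004967), array([ 0.6366, -0.1863,  0.0739]), np.float64(0.07389966778297895))
start (275, ((0.5528478622436523, 0.13914358615875244), 0.017731741070747375), array([0.5531, 0.139 , 0.0695]), np.float64(0.06957003478939451))
timer (495, ((0.6047905683517456, -0.022171342745423317), 0.024370327591896057), array([ 0.6046, -0.0222,  0.0778]), np.float64(0.07783265096393018))
side dial (2524, ((0.6348555088043213, -0.18769842386245728), 0.053228218108415604), array([ 0.6337, -0.1889,  0.0737]), np.float64(0.0736787680613076))
start (183, ((0.5503578782081604, 0.13856935501098633), 0.017853910103440285), array([0.55  , 0.1383, 0.0691]), np.float64(0.06908027673237115))
timer (404, ((0.6025525331497192, -0.023031530901789665), 0.025163650512695312), array([ 0.6016, -0.0227,  0.0775]), np.float64(0.07752103691198561))
[-0.5575  0.6456  0.0387] 0.3
```

```bash
python3 -m inch '[[0,0,0,-0.5575,0.6456,0.039,0.27],[0,0,0,-0.5575,0.6456,0.039,0.27],[0,0,0,-0.5575,0.6456,0.039,0.27],[0,0,0,-0.5575,0.6456,0.039,0.27],[0,0,0,-0.5575,0.6456,0.039,0.27],[0,0,0,-0.5575,0.6456,0.039,0.27],[0,0,0,-0.5575,0.6456,0.039,0.27],[0,0,0,-0.5575,0.6456,0.039,0.27],[0,0,0,-0.5575,0.6456,0.039,0.27],[0,0,0,-0.5575,0.6456,0.039,0.27],[0,0,0,-0.5575,0.6456,0.039,0.27],[0,0,0,-0.5575,0.6456,0.039,0.27]]' 20
python3 - <<'E'
from h import *
print(toolshift(manip.get_obs(),[.62,-.18,.20]))
E
```

```text
t: 1.55
ee_pos: [0.4802, 0.029, 0.2114]
tcp_rot: [3.141, 0.0, 1.3]
contact_force: [0.2, 0.8, 0.3]
grip_width: 0.0642
[-0.16393279  0.19068459  0.01148354]
```

```bash
python3 -m inch '[[0,0,0,-0.164,0.191,0.011,0.27],[0,0,0,-0.164,0.191,0.011,0.27],[0,0,0,-0.164,0.191,0.011,0.27],[0,0,0,-0.164,0.191,0.011,0.27],[0,0,0,-0.164,0.191,0.011,0.27],[0,0,0,-0.164,0.191,0.011,0.27],[0,0,0,-0.164,0.191,0.011,0.27],[0,0,0,-0.164,0.191,0.011,0.27]]'
python3 - <<'E'
from h import *
np.set_printoptions(precision=4,suppress=True)
o,im=grab('wrist'); save(im,'w1.png'); print(o['ee_pos'],o['contact_force'],o['joint_positions'])
P=cloud(im,o); m=abs(P[...,2]-.074)<.005; print(topc(im,(.636,-.187),.07,.074,o,.005))
print(proj(im,[[.636,-.187,.074]],o))
print(toolshift(o,[.636,-.187,.10]))
# fingertip depth in wrist view: tool z of points near jaws
R=Ro.from_euler('xyz',o['tcp_rot']); T=R.inv().apply((P-o['ee_pos']).reshape(-1,3)).reshape(P.shape)
mm=(T[...,2]<0.02); print('max tool z of gripper',np.nanmax(T[...,2][mm]), np.sum(mm)); q=T[mm]; i=np.argsort(-q[:,2])[:2000:100]; print(q[i])
E
```

```text
t: 2.35
ee_pos: [0.6199, -0.1792, 0.2006]
tcp_rot: [-3.142, -0.0, 1.3]
contact_force: [0.0, -0.4, -0.4]
grip_width: 0.0646
[ 0.6199 -0.1792  0.2006] [ 0.045  -0.3691 -0.4048] [-0.4645  0.5763  1.0717  0.0001  1.4937 -1.7647]
(7031, ((0.6368423700332642, -0.1864679604768753), 0.0528780035674572), array([ 0.6343, -0.1859,  0.0734]), np.float64(0.0734500061708564))
[[255.0809 200.7835]]
[-0.0033  0.0176  0.1006]
max tool z of gripper 0.001692746824342174 58173
[[ 0.0332 -0.0089  0.0017]
 [ 0.0372 -0.0094 -0.0012]
 [-0.0327  0.0009 -0.0033]
 [ 0.0406 -0.011  -0.0053]
 [-0.0453 -0.0103 -0.0067]
 [ 0.032   0.0053 -0.0083]
 [-0.0379 -0.0093 -0.0098]
 [-0.0374 -0.0094 -0.0115]
 [ 0.0388 -0.0094 -0.0129]
 [-0.0323 -0.0044 -0.0144]
 [ 0.0316 -0.0096 -0.0158]
 [-0.032   0.0007 -0.0171]
 [ 0.0409 -0.0106 -0.0182]
 [ 0.0316 -0.0056 -0.0194]
 [ 0.0327  0.0054 -0.0204]
 [ 0.0441 -0.0104 -0.0214]
 [-0.0383 -0.0093 -0.0225]
 [ 0.036  -0.0093 -0.0235]
 [-0.0407 -0.0092 -0.0246]
 [-0.0337 -0.0055 -0.0257]]
```

View pics/w1.png

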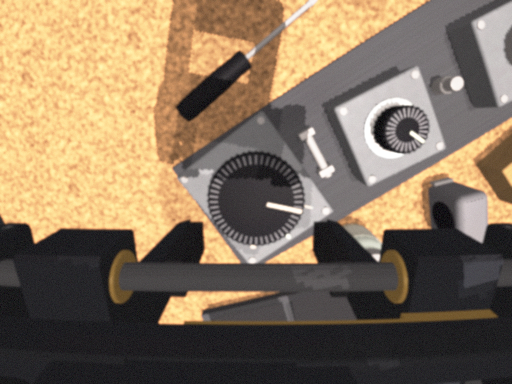

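The wrist view shows the dial at (256,198) between the jaws, with its pointer to the right. Three views put the centre at (0.6365, -0.187), top at 0.074, and the radius came out right. I'll go down to just above it.

```bash
python3 -m inch '[[0,0,0,-0.003,0.018,0.04,0.27],[0,0,0,-0.003,0.018,0.08,0.27],[0,0,0,-0.003,0.018,0.105,0.27],[0,0,0,-0.003,0.018,0.116,0.27],[0,0,0,-0.003,0.018,0.116,0.27],[0,0,0,-0.003,0.018,0.116,0.27]]'
python3 - <<'E'
from h import *
np.set_printoptions(precision=4,suppress=True)
o=manip.get_obs(); print(o['contact_force'],o['joint_positions'][5])
print(toolshift(o,[.6365,-.187,.074]))
E
```

```text
t: 3.0
ee_pos: [0.6371, -0.1864, 0.0868]
tcp_rot: [3.139, 0.001, 1.301]
contact_force: [-0.1, 0.1, -0.1]
grip_width: 0.0644
[-0.145   0.1199 -0.0649] -1.763900084924826
[-0.0007 -0.0004  0.0128]
```

```bash
python3 -m inch '[[0,0,0,-0.001,0,0.006,0.27],[0,0,0,-0.001,0,0.010,0.27],[0,0,0,-0.001,0,0.013,0.27],[0,0,0,-0.001,0,0.015,0.27],[0,0,0,-0.001,0,0.016,0.27],[0,0,0,-0.001,0,0.016,0.27]]'
```

```text
t: 3.6
ee_pos: [0.637, -0.1875, 0.072]
tcp_rot: [3.138, 0.001, 1.301]
contact_force: [-3.9, 1.4, 10.0]
grip_width: 0.0644
```

```bash
python3 -m inch '[[0,0,0,0,0,0.002,0.27],[0,0,0,0,0,0.003,0.27],[0,0,0,0,0,0.003,0.27],[0,0,0,0,0,0.003,0.27]]'
python3 - <<'E'
from h import *
o=manip.get_obs(); print(o['moment'])
o,im=grab('side'); cv2.imwrite('pics/s2.png',cv2.resize(im['pixels'][170:335,250:450,::-1],None,fx=3,fy=3))
o,im=grab('top'); cv2.imwrite('pics/t2.png',cv2.resize(im['pixels'][90:210,300:460,::-1],None,fx=4,fy=4))
E
```

```text
t: 4.0
ee_pos: [0.637, -0.1875, 0.0708]
tcp_rot: [3.137, 0.001, 1.301]
contact_force: [-5.3, 1.5, 11.9]
grip_width: 0.0644
[ 0.40011383  0.84143806 -0.01634959]
```

View pics/s2.png

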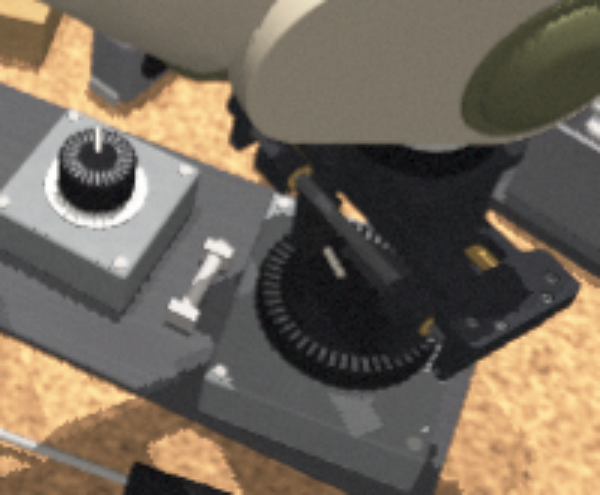

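```bash
python3 -m inch '[[0,0,0,0,0,0.003,0.27],[0,0,4,0,0,0.003,0.27],[0,0,8,0,0,0.003,0.27],[0,0,12,0,0,0.003,0.27],[0,0,16,0,0,0.003,0.27],[0,0,20,0,0,0.003,0.27],[0,0,20,0,0,0.003,0.27]]'
python3 - <<'E'
from h import *
o=manip.get_obs(); print(o['moment'])
o,im=grab('side'); cv2.imwrite('pics/s3.png',cv2.resize(im['pixels'][170:335,250:450,::-1],None,fx=3,fy=3))
E
```

```text
t: 4.8
ee_pos: [0.6368, -0.1874, 0.0698]
tcp_rot: [3.136, -0.0, 0.951]
contact_force: [-7.0, 2.5, 13.9]
grip_width: 0.0641
[0.38206392 1.20534943 0.01576136]
```

View pics/s3.png

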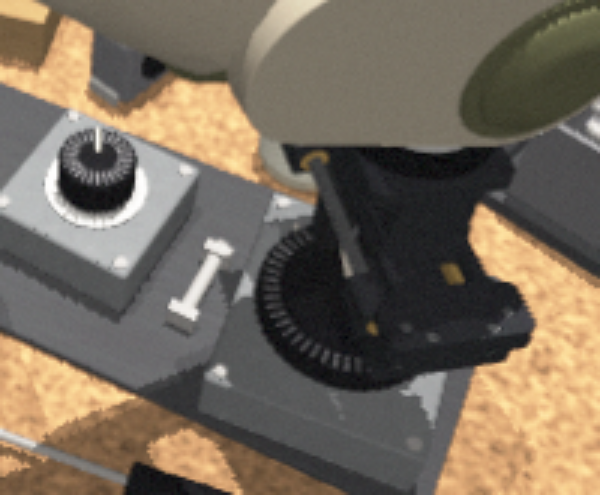

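```bash
python3 -m inch '[[0,0,0,0,0,0.003,0.27],[0,0,4,0,0,0.003,0.27],[0,0,8,0,0,0.003,0.27],[0,0,12,0,0,0.003,0.27],[0,0,16,0,0,0.003,0.27],[0,0,20,0,0,0.003,0.27],[0,0,20,0,0,0.003,0.27]]'
python3 - <<'E'
from h import *
o=manip.get_obs(); print(o['moment'])
o,im=grab('top'); cv2.imwrite('pics/t3.png',cv2.resize(im['pixels'][90:210,300:460,::-1],None,fx=4,fy=4))
o,im=grab('wrist');save(im,'w3.png')
E
```

```text
t: 5.55
ee_pos: [0.6365, -0.1873, 0.0689]
tcp_rot: [3.136, -0.002, 0.601]
contact_force: [-6.6, 2.8, 17.1]
grip_width: 0.0641
[ 0.43952884  1.38276572 -0.02136221]
```

View pics/w3.png

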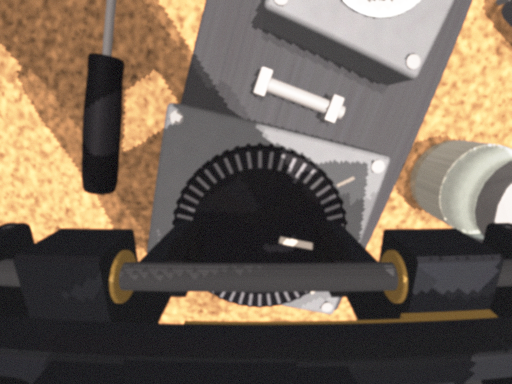

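View pics/t3.png

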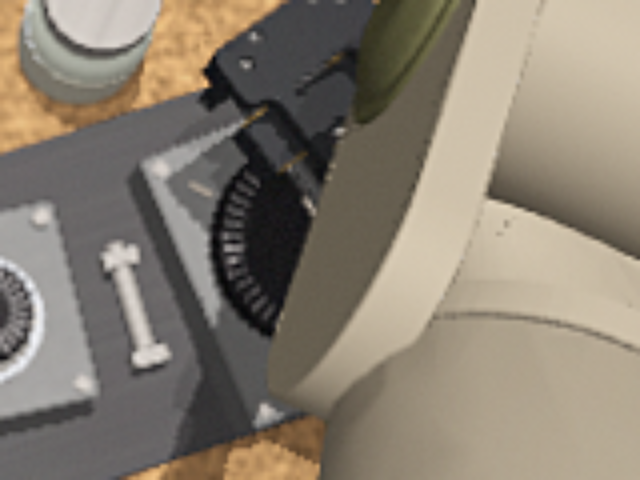

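In the wrist view the pointer at (295,243) keeps the same heading relative to the jaws as before the turn, while the thin tick at (345,182) has swung away. So the dial followed about 40 degrees. I'll lift straight off and check.

```bash
python3 -m inch '[[0,0,0,0,0,-0.004,0.27],[0,0,0,0,0,-0.01,0.27],[0,0,0,0,0,-0.04,0.27],[0,0,0,0,0,-0.08,0.27],[0,0,0,0,-0.04,-0.12,0.27],[0,0,0,0,-0.08,-0.12,0.27],[0,0,0,0,-0.08,-0.12,0.27]]'
python3 - <<'E'
from h import *
np.set_printoptions(precision=4,suppress=True)
o,im=grab('wrist');save(im,'w4.png')
P=cloud(im,o); r=np.hypot(P[...,0]-.6365,P[...,1]+.187); w=im['pixels'].min(2)
m=(r<.051)&(abs(P[...,2]-.074)<.006)&(w>150); q=P[m]; print(len(q))
a=np.degrees(np.arctan2(q[:,1]+.187,q[:,0]-.6365)); print('pointer angle',np.median(a[np.hypot(*(q[:,:2]-[.6365,-.187]).T)>.02]))
m=(r>.054)&(r<.066)&(abs(P[...,2]-.048)<.006)&(w>170); q=P[m]; a=np.degrees(np.arctan2(q[:,1]+.187,q[:,0]-.6365)); print(np.histogram(a,bins=36,range=(-180,180)))
cv2.imwrite('pics/w4z.png',cv2.resize(im['pixels'][:,100:420,::-1],None,fx=1.5,fy=1.5))
E
```

```text
t: 6.35
ee_pos: [0.5886, -0.1175, 0.1902]
tcp_rot: [3.136, -0.003, 0.606]
contact_force: [0.2, -0.3, -0.3]
grip_width: 0.0645
12
pointer angle -43.81664814263537
(array([60, 52, 31, 31, 46,  0,  0,  0,  0,  0,  0,  0,  0,  0,  0,  0,  0,
        0,  0,  4, 51, 53, 68, 79, 88, 87, 87, 59, 43, 36, 36, 65, 73, 76,
       66, 67]), array([-180., -170., -160., -150., -140., -130., -120., -110., -100.,
        -90.,  -80.,  -70.,  -60.,  -50.,  -40.,  -30.,  -20.,  -10.,
          0.,   10.,   20.,   30.,   40.,   50.,   60.,   70.,   80.,
         90.,  100.,  110.,  120.,  130.,  140.,  150.,  160.,  170.,
        180.]))
```

View pics/w4.png

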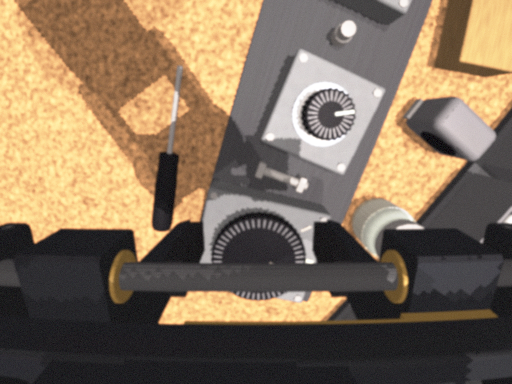

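The grip bar hides the dial pointer here. I'll move over to the button with the jaws shutting, then check the dial from the top camera.

Run:
```python
from h import *
np.set_printoptions(precision=4,suppress=True)
o=manip.get_obs(); print(toolshift(o,[.5515,.139,.12]))
```

```text
[ 0.1153 -0.2347  0.0683]
```

```bash
python3 -m inch '[[0,0,0,0.115,-0.235,0.0,1],[0,0,0,0.115,-0.235,0.0,1],[0,0,0,0.115,-0.235,0.0,1],[0,0,0,0.115,-0.235,0.0,1],[0,0,0,0.115,-0.235,0.0,1],[0,0,0,0.115,-0.235,0.0,1],[0,0,0,0.115,-0.235,0.0,1],[0,0,0,0.115,-0.235,0.06,1],[0,0,0,0.115,-0.235,0.068,1],[0,0,0,0.115,-0.235,0.068,1]]'
python3 - <<'E'
from h import *
np.set_printoptions(precision=4,suppress=True)
o,im=grab('top'); cv2.imwrite('pics/t5.png',cv2.resize(im['pixels'][100:210,190:430,::-1],None,fx=3.3,fy=3.3,interpolation=cv2.INTER_CUBIC))
print(toolshift(o,[.5515,.139,.0695]))
P=cloud(im); r=np.hypot(P[...,0]-.6365,P[...,1]+.187); w=im['pixels'].min(2)
m=(r<.040)&(r>.015)&(w>120); q=P[m]; print(len(q)); a=np.degrees(np.arctan2(q[:,1]+.187,q[:,0]-.6365)); print('pointer',np.median(a))
E
```

```text
t: 7.4
ee_pos: [0.5507, 0.1369, 0.1174]
tcp_rot: [3.138, 0.002, 0.603]
contact_force: [0.3, -0.2, 0.8]
grip_width: 0.0004
[ 0.0019 -0.0014  0.0479]
35
pointer 21.606991619683036
```

View pics/t5.png

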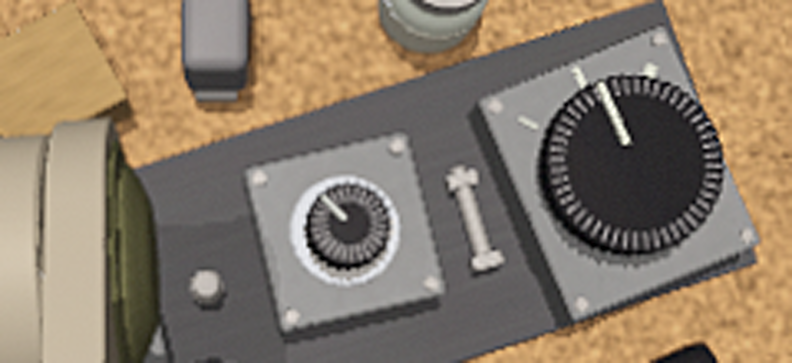

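The dial pointer now sits on the medium tick, at 21.6 degrees. The timer line, bolt and socket look unchanged. Next I press the button.

```bash
python3 -m inch '[[0,0,0,0.002,-0.001,0.02,1],[0,0,0,0.002,-0.001,0.036,1],[0,0,0,0.002,-0.001,0.043,1],[0,0,0,0.002,-0.001,0.048,1],[0,0,0,0.002,-0.001,0.051,1],[0,0,0,0.002,-0.001,0.054,1],[0,0,0,0.002,-0.001,0.055,1],[0,0,0,0.002,-0.001,0.056,1],[0,0,0,0.002,-0.001,0.056,1],[0,0,0,0.002,-0.001,0.056,1]]'
```

```text
t: 8.45
ee_pos: [0.5536, 0.1387, 0.0644]
tcp_rot: [3.135, -0.002, 0.603]
contact_force: [0.9, -3.5, 7.1]
grip_width: 0.0003
```

```bash
python3 -m inch '[[0,0,0,-0.001,0,0.003,1],[0,0,0,-0.001,0,0.004,1],[0,0,0,-0.001,0,0.004,1],[0,0,0,-0.001,0,0.004,1]]'
```

```text
t: 8.85
ee_pos: [0.5537, 0.1385, 0.064]
tcp_rot: [3.132, -0.007, 0.603]
contact_force: [-7.5, -0.6, 28.9]
grip_width: 0.0001
```

```bash
python3 - <<'E'
from h import *
o,im=grab('side'); cv2.imwrite('pics/s6.png',cv2.resize(im['pixels'][150:260,140:290,::-1],None,fx=5,fy=5,interpolation=cv2.INTER_CUBIC))
E
python3 -m inch '[[0,0,0,0,0,-0.004,1],[0,0,0,0,0,-0.01,1],[0,0,0,0,0,-0.04,1],[0,0,0,0,-0.0,-0.08,1],[0,0,0,0,-0.04,-0.12,1],[0,0,0,0,-0.08,-0.13,1],[0,0,0,0,-0.12,-0.13,1],[0,0,0,0,-0.16,-0.13,1],[0,0,0,0,-0.16,-0.13,1],[0,0,0,0,-0.16,-0.13,1]]'
python3 - <<'E'
from h import *
np.set_printoptions(precision=4,suppress=True)
o,im=grab('top'); save(im,'t7.png')
print('start',topc(im,(.5517,.1395),.016,.069,tol=.006))
P=cloud(im); r=np.hypot(P[...,0]-.552,P[...,1]-.139); m=(r>.020)&(r<.027); print('ring z pct',np.percentile(P[...,2][m],[5,25,50,75,95]))
r=np.hypot(P[...,0]-.6365,P[...,1]+.187); w=im['pixels'].min(2)
m=(r<.040)&(r>.015)&(w>120); q=P[m]; a=np.degrees(np.arctan2(q[:,1]+.187,q[:,0]-.6365)); print('pointer',np.median(a))
d=cv2.absdiff(im['pixels'],cv2.cvtColor(cv2.imread('pics/top0.png'),cv2.COLOR_BGR2RGB)).max(2); cv2.imwrite('pics/diff7.png',d*2)
E
```

```text
t: 9.9
ee_pos: [0.4612, 0.2713, 0.1924]
tcp_rot: [3.133, -0.006, 0.605]
contact_force: [0.6, -1.3, 0.0]
grip_width: 0.0005
start (226, ((0.5517380237579346, 0.13950124382972717), 0.01587987318634987), array([0.5518, 0.1393, 0.0694]), np.float64(0.06938833200717714))
ring z pct [0.0471 0.0579 0.0591 0.0599 0.0611]
pointer 20.900105765128036
```

View pics/s6.png

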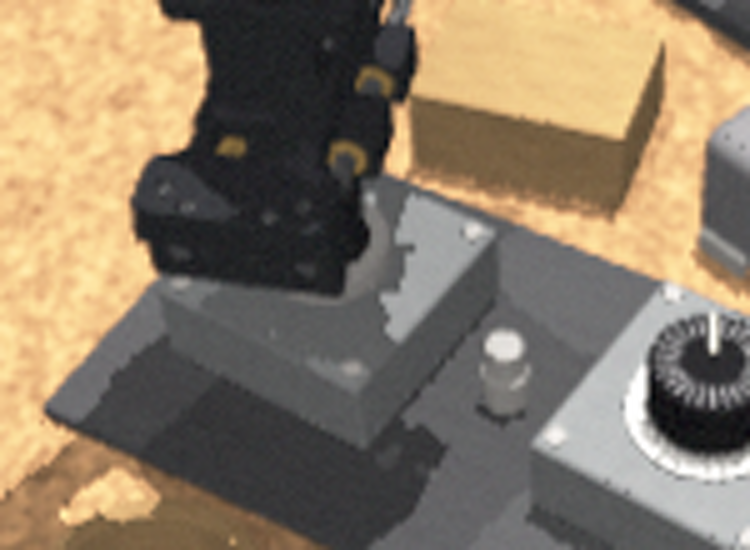

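View pics/t7.png

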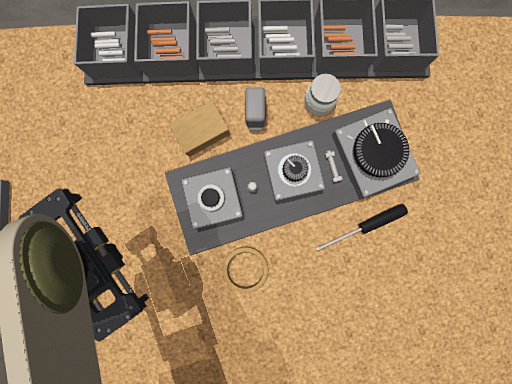

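View pics/diff7.png

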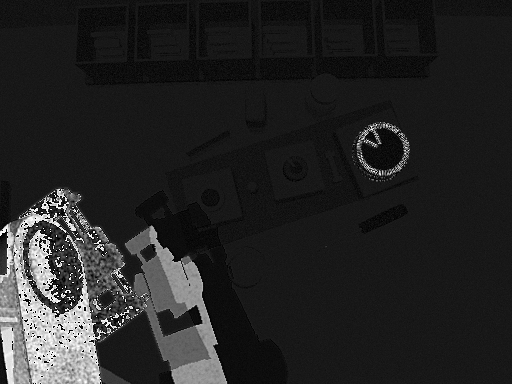

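The diff shows that only the dial moved. The button is back out at 0.0694. Its housing ring is at 0.059, so the stop I felt at about 0.064 was the button bottoming out and not the ring.

```bash
python3 -c "
from station import manip
print(manip.finish_job()); o=manip.get_obs(); print(o['t'],o['contact_force'])"
```

```text
the job is handed in; nothing more can be done
None
the job is handed in; nothing more can be done
```

I turned the heater dial one click and pushed the start button all the way in, then handed the job in at about 10 s. No verdict was reported.

- **Dial:** I pressed it with two fingertips about 35 mm off the axis, with 12–17 N, and carried it 40 degrees clockwise. After lifting off, the pointer sat on the medium tick. It read 21.6 degrees then and 20.9 degrees at the last check. From the pictures the turn was about 38–40 degrees. I didn't compute the starting angle exactly.
- **Start button:** I pressed it with the shut fingertips until it stopped hard, at 29 N. The wrist reading gave only 5.1–5.5 mm of travel against the full 6 mm. The force rose about 22 N over the last 0.4 mm, and the housing ring is lower (59 mm against 64 mm), so I take it as fully in. Its top is back at 69.4 mm, which is where it started.
- **Everything else:** Comparing the top pictures from before and after, only the dial had moved; the timer and the loose things were where they had been. The arm ended clear of everything, with close to zero contact force.

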